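Load and lock a reel on the tape counter

ROBOT

A 6-joint arm with a two-finger parallel gripper is mounted at the origin on the work surface. World frame = base frame: x ahead of the robot, y to its left, z up, the work surface at z = 0. Lengths are in mm, angles in rad, forces in N, time in s.
With the tool pointing down it reaches from about 275 to 1000 mm from the base axis. Payload 8.4 kg.
Tool frame: the origin (TCP) lies on the centre line of the jaws, within the pads' length; the fingertips stand 25 mm ahead of it and the grasp point (between the pads) lies 6 mm ahead of it; z points along the fingers, x is the direction in which the jaws open and shut, and the axes are right-handed (so a half turn about z gives the same grasp; the last joint's range is limited). The gripper opens to 85 mm and grips with 20 to 120 N. Pads are 22 mm wide; open, the fingers measure 114 mm over their backs; the gripper's body (76 mm by 85 mm) begins 54 mm behind the grasp point. The pads swing forward as they close: fully open they stand 13 mm farther back than shut.
Start: joints at [-0.002, 0.353, 1.633, -0, 1.155, -0.002], TCP at [625.002, -0, 256.281] pointing down, gripper open.
Joint ranges: [-2.63, 2.63], [-0.92, 2.1], [0.06, 2.66], [-1.3, 4.44], [0, 2.69], [-3.02, 3.02]. Speed limits (rad/s): [2.22, 2.22, 2.79, 3.14, 3.14, 3.14].

INTERFACE

Orientations are given as [roll, pitch, yaw] about the fixed x, y, z axes, in that order (R = Rz(yaw) Ry(pitch) Rx(roll)).
In Python, from rig import r gives the robot as it stands. The module is installed in compiled form; this text tells all that it offers.
- The arm moves only by the tool jog_arm, never from a script. Its argument "deltas" is a list of rows, each an object with "gripper": the gripper command: -1 is fully open, 1 is shut, values between are in proportion; "translation": the shift along the world's x, y, z in units of 10 cm (1.0 is 10 cm), a list of three; "dr": the turn, a rotation vector about the world's x, y, z in units of pi/2 rad (1.0 is pi/2 rad), a list of three. In form: [{"gripper": gripper, "translation": [x, y, z], "dr": [wx, wy, wz]}, ...]. A call has 1 to 12 rows; each row shifts and turns the commanded pose from where the row before left it; what a row does not reach is not made up. A row lasts 1/12 s, in which the tool goes at most 41.7 mm and 7.16 degrees, less where a joint would pass 70% of its speed; a pose out of reach is approached as far as the arm can. A call with a number of a shift or a turn outside -1 to 1 is refused whole. A call with a gripper value outside its range is refused whole. The fingers move at their own pace and stop on an object; "squeeze" is the grip in N (left out, the last holds). Time passes only in rows, so rows that do not move let the fingers close. It gives the time, the measured TCP pose, the force and the opening at its end, in the units of the state.
- r.sense(): the state, without advancing time (a new reading comes with each control period).
- r.grab_frame(name): name is "scene" or "side" or "wrist"; returns the picture (400x640x3 uint8, blue, green, red); there is no depth.
- r.calibration(name): a dict with "mtx" (3x3 intrinsics, pixels), "k1" (the pictures are not rectified: a ray, as slopes to the right and down, at radius r is drawn at 1 + k1 r^2 times it, then the intrinsics apply), "world_from_camera" (4x4, takes a point from camera to world coordinates). Camera axes: x right, y down, z forward; pixel columns grow to the right and rows downward; lengths in mm; the calibration is good to about 2 mm. A picture is of the moment at which its call begins: read the wrist's pose just before it. calibration takes no time and is no camera call; for the wrist camera it gives the pose at the moment of the call.
- r.sign_off(): hands the job in, once; it reports no verdict.
The state is a dict: "clock": time; "qpos": joint angles; "qvel": joint speeds; "joint_efforts": joint torques, N m; "eef_pos": TCP position; "tcp_rot": TCP orientation; "contact_force": force on the tool from outside, world axes, zero at the start; "wrist_torque": the same for the moment, N m; "opening": opening from 0.0 (shut) to 1.0 (fully open).
Only numpy, scipy, OpenCV 4.12 (cv2) and the standard library are available. Lean on these libraries where they do the work, as an engineer would, in place of code of your own. Each camera call takes 0.05 s, during which the arm holds its last target. There are 200 camera calls.

TASK

Load the empty tape reel with the hexagonal hub onto the reel counter's upright splined spindle, right way up as it lies, rocking it to and fro until the teeth mesh and it goes fully home against the drive plate. Then take the taper plug from its block and press its shank firmly into the socket in the spindle's nose until its collar is flush on the reel's hub and friction holds it, and let go. Leave the other things on the bench where they are.

Things in the scene. Friction and masses are not known exactly. Their poses are not given: they have to be found in the camera images.
- counter: reel counter: white housing fixed to the bench, 150 mm wide (y), reaching 80 mm to -x and 110 mm to +x of the spindle, 45 mm high, small dark display on its +x end. Origin on the bench under the spindle axis, z up. A round drive plate 80 mm across, 6 mm thick, carries the upright steel spindle, which is locked and does not turn
- spindle_seat (a point): on the spindle axis, on top of the drive plate, 51 mm above the bench; the reel's underside rests here when home. From here six straight spline teeth, 8 mm wide, 42 mm across their tips, rise 26 mm (the last 4 mm a roof-like ridge that leads the teeth in), then a plain pilot 32 mm across up to 44 mm. The angle of the teeth differs from run to run and is NOT given by any pose: see it from above or find it by rocking
- spindle_nose (a point): on the spindle axis, at the open top of the pilot, 95 mm above the bench (44 mm above the seat). The tapered socket is in it: hole 28 mm across at the rim; 2 mm below the rim four spring jaws begin, 16.8 mm apart at their tops and converging downward with the plug's taper
- reel: the reel to load: grey, two round flanges 140 mm across, each 3 mm thick (upper one's top 18 mm above the underside); black hexagonal hub 56 mm across flats, 50 mm high, 32 mm of it clear above the flange: grip it there across flats. About 0.25 kg. Lies flat, hub up. Origin at the centre of the underside, z up along the bore; x, and every 60 degrees from it, is square to a hub flat
- reel_bore (a point): on the reel's axis, at the hub's top, 50 mm above its underside. Open bore, six teeth 8 mm wide over the full height, one behind each flat's middle, 36 mm between opposite faces. Meshes every 60 degrees, spindle teeth towards the hub's corners, play about 5 degrees each way and 1.5 mm all round. Unmeshed it stops on the tooth ends, underside 22 to 26 mm above the seat; meshed it slides freely down
- block: aluminium storage block fixed to the bench, 76 x 76 mm, 45 mm high, with a loose 27 mm hole in the middle in which the plug stands; origin at the centre of its underside
- plug: aluminium taper plug, 93 mm long, 0.16 kg or so, standing shank down in the block's hole, its collar resting on the block. Origin at the shank's tip, z up along the plug. Tapered round shank 40 mm long, 14 mm across at the tip (chamfered to 11) to 21 mm under the collar; collar 52 mm across, 40 to 48 mm above the tip; dark round grip knob 30 mm across, 48 to 93 mm above the tip
- plug_collar (a point): on the plug's axis, centre of the collar's underside, 40 mm above the tip; flush on the hub's top when home (tip then 10 mm above the drive plate). Set in by its weight alone the plug stops some 10 to 15 mm short; a downward push rising to about 10 to 15 N overcomes the spring jaws and brings it home, where friction holds it
- plain_reel: bystander: a second grey reel of the same flanges (140 mm across) but with a plain round hub 56 mm across, 26 mm high, and no teeth in its bore; lies flat, does not belong on the spindle; origin at the centre of its underside
- flux_bottle: bystander: small amber bottle, 44 mm across, 100 mm tall, standing; origin at the centre of its underside
- tweezers: bystander: dark steel tweezers 130 mm long, 8 mm wide, 7 mm high, lying along their x; origin at the centre of the underside
- tray: bystander: clear open tray 100 x 160 mm, 22 mm high, holding two memory boards; origin at the centre of its underside
Things that resemble listed ones, but are neither listed nor needed, are in the scene too. What is shaped like the reel but green is not meant.

How it is judged:
By the outcome, as a careful person would: the job done as asked, in the order asked, and still so for the second after the job is handed in, with the robot touching nothing.
It also fails if it takes over 61 s, if anything falls off the work surface, if the arm or the gripper's body presses on something with over 40 N, if the wrist force passes 120 N, or if a joint passes its speed limit or range.

## Working session

There is one attempt and no reset: what is moved stays moved. The work goes in short steps, Python scripts to look and compute and a tool call to move; the robot and the scene stay as the last step left them, time stands still between calls to the robot, and variables do not carry over. Pictures are saved under pics/ and viewed, about 8 in all and at most 12, crops included, and the job is handed in when it is done.

Besides the shell and the picture viewer there is one more tool, called after "Call:" as name(argument=value, ...), one argument or row to a line, values as JSON. jog_arm: Moves the arm, as the interface text tells. Shifts and turns lie within -1 to 1; 1 stands for 10 cm of shift or pi/2 rad of turn. Its arguments: {"type":"object","properties":{"deltas":{"type":"array"},"squeeze":{"type":"number"}},"required":["deltas"]}

```bash
mkdir -p pics
cat > h.py <<'E'
import numpy as np, cv2
from rig import r
def ray(name_or_cal,u,v):
    c=r.calibration(name_or_cal) if isinstance(name_or_cal,str) else name_or_cal
    M=np.array(c["mtx"]);k=c["k1"];T=np.array(c["world_from_camera"])
    d=np.array([(u-M[0,2])/M[0,0],(v-M[1,2])/M[1,1]])
    s=d.copy()
    for _ in range(30): s=d/(1+k*(s@s))
    return T[:3,3],T[:3,:3]@np.array([s[0],s[1],1])
def atz(c,u,v,z):
    o,d=ray(c,u,v); return np.round(o+d*(z-o[2])/d[2],1)
def proj(c,p):
    c=r.calibration(c) if isinstance(c,str) else c
    M=np.array(c["mtx"]);T=np.array(c["world_from_camera"])
    q=T[:3,:3].T@(np.array(p,float)-T[:3,3]);s=q[:2]/q[2];s=s*(1+c["k1"]*(s@s))
    return np.round([M[0,0]*s[0]+M[0,2],M[1,1]*s[1]+M[1,2]],1)
E
python3 - <<'E'
from h import *
for n in("scene","side","wrist"):
    cv2.imwrite(f"pics/{n}0.png",r.grab_frame(n)); c=r.calibration(n); print(n,np.round(c["mtx"],1).tolist(),c["k1"],np.round(c["world_from_camera"],3).tolist())
print(r.sense())
E
```

```text
scene [[363.4, 0.0, 313.1], [0.0, 363.4, 203.7], [0.0, 0.0, 1.0]] 0.02412683779826858 [[0.152, 0.681, -0.717, 1340.051], [0.988, -0.118, 0.096, -159.956], [-0.019, -0.723, -0.691, 819.706], [0.0, 0.0, 0.0, 1.0]]
side [[400.4, 0.0, 319.5], [0.0, 400.4, 193.7], [0.0, 0.0, 1.0]] -0.034971576315641066 [[0.921, -0.238, 0.308, 298.205], [-0.389, -0.556, 0.734, -755.162], [-0.004, -0.796, -0.605, 653.558], [0.0, 0.0, 0.0, 1.0]]
wrist [[343.4, 0.0, 325.8], [0.0, 343.4, 200.2], [0.0, 0.0, 1.0]] -0.06793413854556797 [[1.0, 0.001, -0.001, 625.247], [0.0, -0.963, -0.27, 68.726], [-0.001, 0.27, -0.963, 372.521], [0.0, 0.0, 0.0, 1.0]]
{'clock': 0.15, 'qpos': array([-2.43265445e-03,  3.53499024e-01,  1.63392930e+00,  1.06885828e-05,
        1.15522169e+00, -2.39501684e-03]), 'qvel': array([ 0.00134032, -0.00205553, -0.00117549, -0.00067993, -0.00012371,
       -0.00068607]), 'joint_efforts': array([-7.39769093e-04, -6.05638933e+01, -3.42338884e+01, -2.29960733e-05,
        6.16452831e-03, -4.00942213e-05]), 'eef_pos': array([ 6.24674408e+02, -1.65087982e-02,  2.55742460e+02]), 'tcp_rot': array([-3.14158035e+00,  1.05733498e-03, -4.19514213e-05]), 'contact_force': array([-0.47287422,  0.13667301,  0.60559638]), 'wrist_torque': array([-0.00050417,  0.00543875, -0.0408833 ]), 'opening': 1.0001059962322394}
```

View pics/scene0.png

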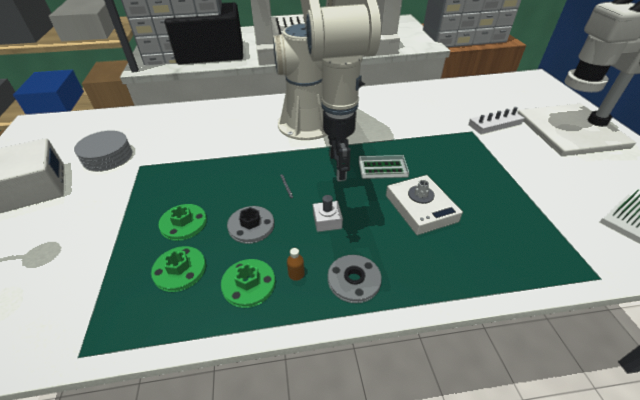

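The scene shows the grey hex reel with its hub top at about (250,213), the plug knob top at (327,199), and the spindle top at (424,183). The green reels on the left are decoys. The plain reel is at (355,277) and the bottle at (295,264).

Run:
```python
from h import *
for n,u,v,z in(("hubtop",250,212,50),("flange",250,223,18),("spnose",424,183,95),("plate",421,194,51),("knob",327,199,98),("bottle",295,250,100),("plain",355,277,18),("tweez",286,185,4),("tray",384,167,22)): print(n,atz("scene",u,v,z))
a=cv2.imread("pics/scene0.png")[130:310,140:480]; b=cv2.imread("pics/side0.png")
cv2.imwrite("pics/c1.png",np.vstack([cv2.resize(a,(640,339),interpolation=2),cv2.resize(b,(416,260))[:, :].copy() if 0 else cv2.copyMakeBorder(cv2.resize(b,(416,260)),0,0,0,224,0)]))
```

```text
hubtop [ 544.4 -245.    50. ]
flange [ 559.1 -249.8   18. ]
spnose [555.8 286.8  95. ]
plate [556.7 285.5  51. ]
knob [578.5 -16.3  98. ]
bottle [ 753.1 -130.4  100. ]
plain [802.5  18.2  18. ]
tweez [ 385.4 -123.9    4. ]
tray [369.9 226.3  22. ]
```

View pics/c1.png

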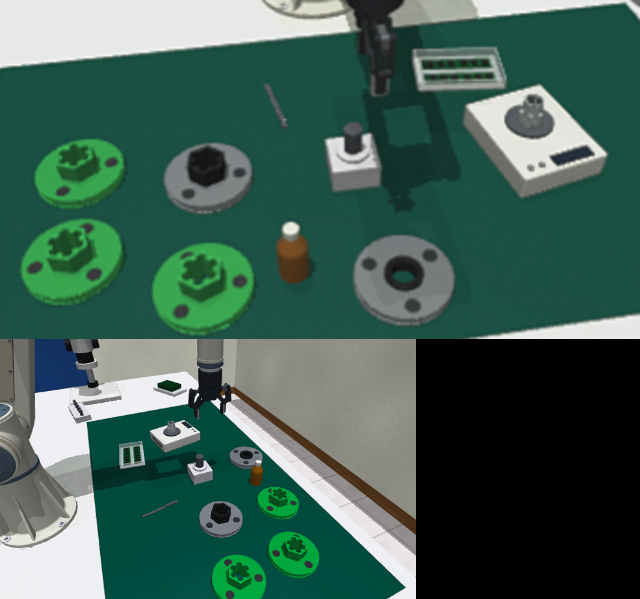

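Call:
jog_arm(
  deltas=[
    {"gripper": -1,"translation": [-0.07,0.29,0],"dr": [0,0,0]},
    {"gripper": -1,"translation": [-0.07,0.29,0],"dr": [0,0,0]},
    {"gripper": -1,"translation": [-0.07,0.29,0],"dr": [0,0,0]},
    {"gripper": -1,"translation": [-0.07,0.29,0],"dr": [0,0,0]},
    {"gripper": -1,"translation": [-0.07,0.29,0],"dr": [0,0,0]},
    {"gripper": -1,"translation": [-0.07,0.29,0],"dr": [0,0,0]},
    {"gripper": -1,"translation": [-0.07,0.29,0],"dr": [0,0,0]},
    {"gripper": -1,"translation": [-0.07,0.29,0],"dr": [0,0,0]},
    {"gripper": -1,"translation": [-0.07,0.29,0],"dr": [0,0,0]},
    {"gripper": -1,"translation": [-0.06,0.29,0],"dr": [0,0,0]},
    {"gripper": -1,"translation": [0,0,0],"dr": [0,0,0]},
    {"gripper": -1,"translation": [0,0,0],"dr": [0,0,0]},
  ],
)

```text
clock: 1.15
eef_pos: [555.4, 291.2, 255.9]
tcp_rot: [3.141, 0.0, 0.003]
contact_force: [-0.1, -1.2, 0.5]
opening: 1.001
```

Run:
```python
from h import *
import pickle
c=r.calibration("wrist"); f=r.grab_frame("wrist"); pickle.dump((c,f),open("w1.pkl","wb"))
s=r.sense(); print(s["clock"],s["eef_pos"],s["tcp_rot"],s["contact_force"])
u,v=proj(c,(556,286,60)).astype(int); print(u,v)
x0,y0=max(0,u-100),max(0,v-75); cr=f[y0:y0+150,x0:x0+200]; print(x0,y0)
cv2.imwrite("pics/w1.png",cv2.resize(cr,None,fx=4,fy=4,interpolation=2))
```

```text
1.2 [555.68498105 290.0708297  255.90399278] [3.14088202e+00 5.40514182e-04 1.36477922e-03] [ 0.12581135 -0.32245939 -0.78104284]
326 185
226 110
```

View pics/w1.png

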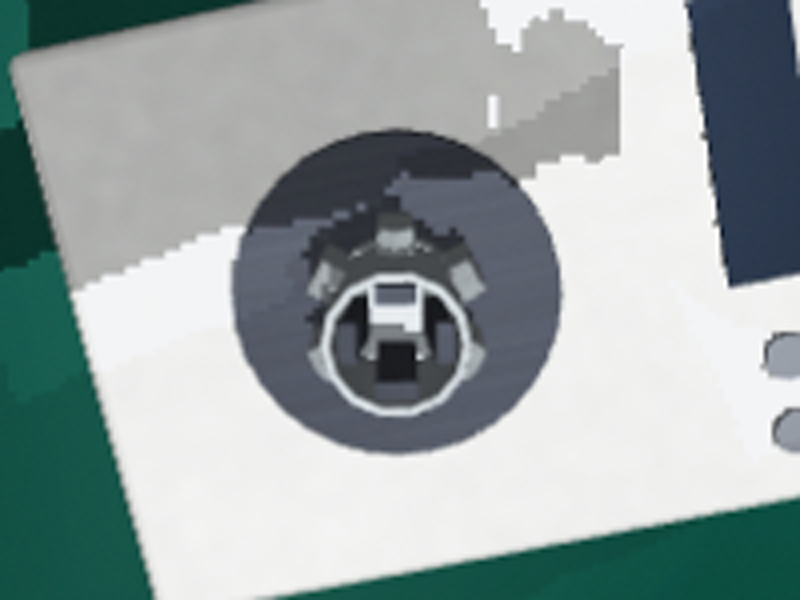

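The drive plate's centre is at crop (397,291), and the nose rim's centre is at (398,344). Teeth show at (395,233), (467,277), (325,280), (321,358) and (475,358).

Run:
```python
from h import *
import pickle
c,f=pickle.load(open("w1.pkl","rb"))
P=lambda x,y,z: atz(c,226+x/4-.4,110+y/4-.4,z)
pl=P(397,291,51); no=P(398,344,95); print(pl,no)
ct=(pl+no)/2
for x,y in((395,233),(467,277),(325,280),(321,358),(475,358)):
    d=P(x,y,75)-ct; a=np.degrees(np.arctan2(d[1],d[0])); print(np.hypot(d[0],d[1]).round(1),a.round(1),(a%60).round(1))
```

```text
[554.7 287.2  51. ] [555.1 285.8  95. ]
19.2 91.8 31.8
18.0 31.4 31.4
18.2 151.7 31.7
19.6 -151.6 28.4
19.8 -27.7 32.3
```

Call:
jog_arm(
  deltas=[
    {"gripper": -1,"translation": [0,-0.38,0],"dr": [0,0,0]},
    {"gripper": -1,"translation": [0,-0.38,0],"dr": [0,0,0]},
    {"gripper": -1,"translation": [0,-0.38,0],"dr": [0,0,0]},
    {"gripper": -1,"translation": [0,-0.38,0],"dr": [0,0,0]},
    {"gripper": -1,"translation": [0,-0.38,0],"dr": [0,0,0]},
    {"gripper": -1,"translation": [0,-0.38,0],"dr": [0,0,0]},
    {"gripper": -1,"translation": [0,-0.38,0],"dr": [0,0,0]},
    {"gripper": -1,"translation": [0,-0.38,0],"dr": [0,0,0]},
    {"gripper": -1,"translation": [0,-0.38,0],"dr": [0,0,0]},
    {"gripper": -1,"translation": [0,-0.38,0],"dr": [0,0,0]},
    {"gripper": -1,"translation": [0,-0.38,0],"dr": [0,0,0]},
    {"gripper": -1,"translation": [0,-0.38,0],"dr": [0,0,0]},
  ],
)

```text
clock: 2.2
eef_pos: [554.9, -169.3, 256.4]
tcp_rot: [3.141, 0.0, -0.002]
contact_force: [-0.4, -0.3, -0.6]
opening: 0.997
```

Call:
jog_arm(
  deltas=[
    {"gripper": -1,"translation": [0,-0.38,0],"dr": [0,0,0]},
    {"gripper": -1,"translation": [-0.05,-0.38,0],"dr": [0,0,0]},
    {"gripper": -1,"translation": [0,0,0],"dr": [0,0,0]},
    {"gripper": -1,"translation": [0,0,0],"dr": [0,0,0]},
  ],
)

```text
clock: 2.53
eef_pos: [549.6, -245.0, 256.0]
tcp_rot: [3.142, 0.001, -0.005]
contact_force: [-0.0, -0.5, -0.2]
opening: 0.996
```

Run:
```python
from h import *
import pickle
c=r.calibration("wrist"); f=r.grab_frame("wrist"); pickle.dump((c,f),open("w2.pkl","wb"))
s=r.sense(); print(s["clock"],s["eef_pos"],s["tcp_rot"],s["contact_force"])
u,v=proj(c,(551,-248,40)).astype(int); print(u,v)
x0,y0=max(0,u-100),max(0,v-75); cr=f[y0:y0+150,x0:x0+200]; print(x0,y0)
cv2.imwrite("pics/w2.png",cv2.resize(cr,None,fx=4,fy=4,interpolation=2))
```

```text
2.5833 [ 549.87675542 -243.48863669  255.97532581] [-3.14115477e+00  7.44092726e-04 -3.29391130e-03] [-0.07764947  0.97959937 -0.99730215]
327 178
227 103
```

View pics/w2.png

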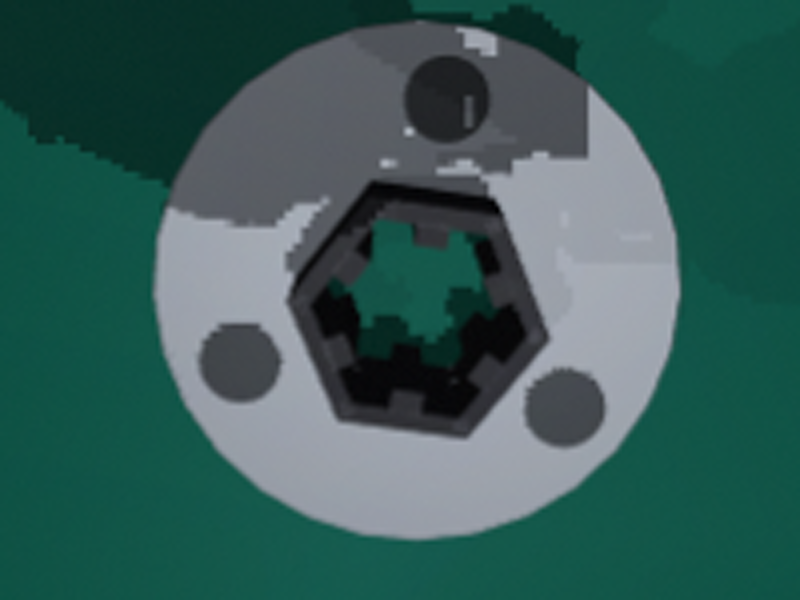

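The hub top's hexagon has corners at crop (547,338), (467,436), (338,420), (290,298), (372,200) and (497,212). Its centre is about (418,317). The flange circle's centre is about (417,280).

Run:
```python
from h import *
import pickle
c,f=pickle.load(open("w2.pkl","rb"))
P=lambda x,y,z: atz(c,227+x/4-.4,103+y/4-.4,z)
C=np.array([P(x,y,50) for x,y in((547,338),(467,436),(338,420),(290,298),(372,200),(497,212))])
m=C.mean(0); print(m,P(417,280,18))
d=C-m; a=np.degrees(np.arctan2(d[:,1],d[:,0])); print(np.hypot(d[:,0],d[:,1]).round(1),a.round(1),(a%60).round(1))
print(r.sense()["tcp_rot"])
```

```text
[ 555.03333333 -249.18333333   50.        ] [ 555.1 -246.    18. ]
[31.4 31.9 32.2 31.3 30.7 31.8] [  -8.8  -68.  -128.1  170.3  110.9   54.2] [51.2 52.  51.9 50.3 50.9 54.2]
[-3.14115477e+00  7.44092726e-04 -3.29391130e-03]
```

Call:
jog_arm(
  deltas=[
    {"gripper": -1,"translation": [0.05,-0.045,-0.2],"dr": [0,0,0.06]},
    {"gripper": -1,"translation": [0,0,-0.3],"dr": [0,0,0.06]},
    {"gripper": -1,"translation": [0,0,-0.3],"dr": [0,0,0.06]},
    {"gripper": -1,"translation": [0,0,-0.3],"dr": [0,0,0.061]},
    {"gripper": -1,"translation": [0,0,-0.3],"dr": [0,0,0]},
    {"gripper": -1,"translation": [0,0,-0.3],"dr": [0,0,0]},
    {"gripper": -1,"translation": [0,0,0],"dr": [0,0,0]},
    {"gripper": -1,"translation": [0,0,0],"dr": [0,0,0]},
    {"gripper": -1,"translation": [0,0,0],"dr": [0,0,0]},
  ],
)

```text
clock: 3.33
eef_pos: [556.8, -246.3, 87.8]
tcp_rot: [3.141, -0.001, 0.379]
contact_force: [0.3, -1.1, 0.4]
opening: 1.0
```

Call:
jog_arm(
  deltas=[
    {"gripper": -1,"translation": [-0.015,-0.015,-0.2],"dr": [0,0,0]},
    {"gripper": -1,"translation": [0,0,-0.15],"dr": [0,0,0]},
    {"gripper": -1,"translation": [0,0,-0.05],"dr": [0,0,0]},
    {"gripper": -1,"translation": [0,0,0],"dr": [0,0,0]},
    {"gripper": 0,"translation": [0,0,0],"dr": [0,0,0]},
    {"gripper": 1,"translation": [0,0,0],"dr": [0,0,0]},
    {"gripper": 1,"translation": [0,0,0],"dr": [0,0,0]},
    {"gripper": 1,"translation": [0,0,0],"dr": [0,0,0]},
    {"gripper": 1,"translation": [0,0,0],"dr": [0,0,0]},
    {"gripper": 1,"translation": [0,0,0],"dr": [0,0,0]},
  ],
  squeeze=50,
)

```text
clock: 4.17
eef_pos: [555.3, -248.4, 48.0]
tcp_rot: [3.14, -0.001, 0.379]
contact_force: [0.0, -0.3, 7.1]
opening: 0.644
```

Call:
jog_arm(
  deltas=[
    {"gripper": 1,"translation": [0,0,0.1],"dr": [0,0,0]},
    {"gripper": 1,"translation": [0,0,0.25],"dr": [0,0,0]},
    {"gripper": 1,"translation": [0,0,0.3],"dr": [0,0,0]},
    {"gripper": 1,"translation": [0,0,0.3],"dr": [0,0,0]},
    {"gripper": 1,"translation": [0,0,0.3],"dr": [0,0,0]},
    {"gripper": 1,"translation": [0,0.1,0.15],"dr": [0,0,0]},
    {"gripper": 1,"translation": [0,0.2,0],"dr": [0,0,0]},
    {"gripper": 1,"translation": [0,0.3,0],"dr": [0,0,-0.045]},
    {"gripper": 1,"translation": [0,0.35,0],"dr": [0,0,-0.045]},
    {"gripper": 1,"translation": [0,0.35,0],"dr": [0,0,-0.045]},
    {"gripper": 1,"translation": [0,0.35,0],"dr": [0,0,-0.045]},
    {"gripper": 1,"translation": [0,0.35,0],"dr": [0,0,-0.044]},
  ],
)

```text
clock: 5.17
eef_pos: [554.0, -46.5, 187.2]
tcp_rot: [-3.142, -0.001, 0.023]
contact_force: [0.3, -0.7, -3.7]
opening: 0.651
```

Call:
jog_arm(
  deltas=[
    {"gripper": 1,"translation": [0,0.35,0],"dr": [0,0,0]},
    {"gripper": 1,"translation": [0,0.35,0],"dr": [0,0,0]},
    {"gripper": 1,"translation": [0,0.35,0],"dr": [0,0,0]},
    {"gripper": 1,"translation": [0,0.35,0],"dr": [0,0,0]},
    {"gripper": 1,"translation": [0,0.35,0],"dr": [0,0,0]},
    {"gripper": 1,"translation": [0,0.35,0],"dr": [0,0,0]},
    {"gripper": 1,"translation": [0,0.35,0],"dr": [0,0,0]},
    {"gripper": 1,"translation": [0,0.35,0],"dr": [0,0,0]},
    {"gripper": 1,"translation": [0,0.3,0],"dr": [0,0,0]},
    {"gripper": 1,"translation": [0,0.2,0],"dr": [0,0,0]},
    {"gripper": 1,"translation": [0,0,0],"dr": [0,0,0]},
    {"gripper": 1,"translation": [0,0,0],"dr": [0,0,0]},
  ],
)

```text
clock: 6.17
eef_pos: [554.0, 282.9, 186.8]
tcp_rot: [3.141, -0.0, 0.029]
contact_force: [0.3, -0.0, -2.6]
opening: 0.646
```

Run:
```python
from h import *
import pickle
c=r.calibration("wrist"); f=r.grab_frame("wrist"); pickle.dump((c,f),open("w3.pkl","wb"))
s=r.sense(); print(s["clock"],s["eef_pos"],s["tcp_rot"],s["contact_force"],s["opening"])
cv2.imwrite("pics/w3.png",f)
```

```text
6.2167 [554.06393682 281.83194179 186.5908726 ] [3.14104600e+00 3.28361204e-04 2.77281279e-02] [ 0.27747785 -0.62867069 -3.63504987] 0.642201265369454
```

View pics/w3.png

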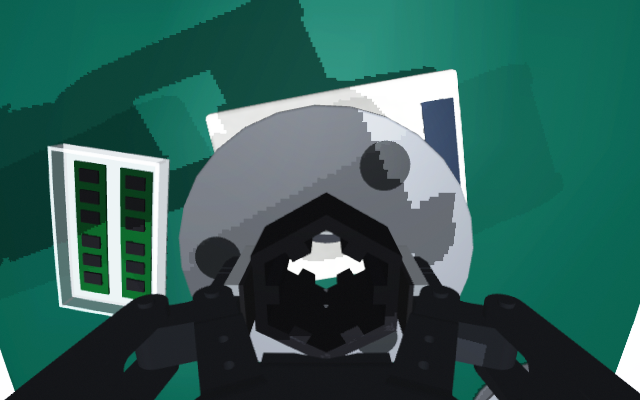

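The reel is held with its flange edges at u=179 and u=474 and its top at v=105. The hub corners point along y, and the spindle nose shows through the bore near (326,240).

Run:
```python
from h import *
import pickle
from scipy.optimize import least_squares
c,f=pickle.load(open("w3.pkl","rb"))
t=np.linspace(0,2*np.pi,181)
def ext(x,y,z):
    q=np.array([proj(c,(x+70*np.cos(a),y+70*np.sin(a),z)) for a in t]); return q[:,0].min(),q[:,0].max(),q[:,1].min()
for z in(154.5,156.5,158.5):
    s=least_squares(lambda p:np.array(ext(p[0],p[1],z))-[179.5,473.5,105],[555,283],diff_step=1e-3); print(z,s.x,s.fun)
s=least_squares(lambda p:np.array(ext(p[0],p[1],p[2]))-[179.5,473.5,105],[555,283,156],diff_step=1e-3); print(s.x)
print(r.sense()["eef_pos"])
```

```text
154.5 [554.85197891 281.32336479] [ 0.1 -0.1 -0.1]
156.5 [554.84658726 281.21762407] [-1.6  1.5  0.2]
158.5 [554.964026   281.06045435] [-3.   3.5  0.6]
[554.8418236 281.302     154.6757267]
[554.06393682 281.83194179 186.5908726 ]
```

Call:
jog_arm(
  deltas=[
    {"gripper": 1,"translation": [0.005,0.05,-0.1],"dr": [0,0,0]},
    {"gripper": 1,"translation": [0,0,-0.15],"dr": [0,0,0]},
    {"gripper": 1,"translation": [0,0,-0.1],"dr": [0,0,0]},
    {"gripper": 1,"translation": [0,0,-0.05],"dr": [0,0,0]},
    {"gripper": 1,"translation": [0,0,-0.05],"dr": [0,0,0]},
    {"gripper": 1,"translation": [0,0,0],"dr": [0,0,0]},
  ],
)

```text
clock: 6.72
eef_pos: [554.6, 286.3, 140.1]
tcp_rot: [3.141, 0.002, 0.026]
contact_force: [-0.9, 0.5, -2.4]
opening: 0.644
```

Call:
jog_arm(
  deltas=[
    {"gripper": 1,"translation": [0,0,-0.05],"dr": [0,0,0]},
    {"gripper": 1,"translation": [0,0,-0.05],"dr": [0,0,0]},
    {"gripper": 1,"translation": [0,0,-0.04],"dr": [0,0,0]},
    {"gripper": 1,"translation": [0,0,-0.03],"dr": [0,0,0]},
    {"gripper": 1,"translation": [0,0,-0.03],"dr": [0,0,0]},
    {"gripper": 1,"translation": [0,0,0],"dr": [0,0,0]},
  ],
)

```text
clock: 7.22
eef_pos: [554.7, 286.9, 120.6]
tcp_rot: [3.141, 0.001, 0.027]
contact_force: [0.3, 0.6, -3.3]
opening: 0.645
```

Still no contact at a height where unmeshed teeth would begin to touch, so I'm continuing down gently.

Call:
jog_arm(
  deltas=[
    {"gripper": 1,"translation": [0,0,-0.03],"dr": [0,0,0]},
    {"gripper": 1,"translation": [0,0,-0.03],"dr": [0,0,0]},
    {"gripper": 1,"translation": [0,0,-0.03],"dr": [0,0,0]},
    {"gripper": 1,"translation": [0,0,-0.03],"dr": [0,0,0]},
    {"gripper": 1,"translation": [0,0,0],"dr": [0,0,0]},
  ],
)

```text
clock: 7.63
eef_pos: [554.6, 286.8, 108.6]
tcp_rot: [3.141, 0.001, 0.027]
contact_force: [-1.1, -0.9, -2.1]
opening: 0.646
```

Call:
jog_arm(
  deltas=[
    {"gripper": 1,"translation": [0,0,-0.03],"dr": [0,0,0.01]},
    {"gripper": 1,"translation": [0,0,-0.03],"dr": [0,0,-0.02]},
    {"gripper": 1,"translation": [0,0,-0.02],"dr": [0,0,0.01]},
    {"gripper": 1,"translation": [0,0,-0.01],"dr": [0,0,0]},
    {"gripper": 1,"translation": [0,0,-0.01],"dr": [0,0,0]},
    {"gripper": 1,"translation": [0,0,0],"dr": [0,0,0]},
  ],
)

```text
clock: 8.13
eef_pos: [555.1, 287.0, 99.2]
tcp_rot: [-3.142, -0.0, 0.027]
contact_force: [-0.3, -0.4, -3.2]
opening: 0.647
```

Call:
jog_arm(
  deltas=[
    {"gripper": 1,"translation": [0,0,-0.01],"dr": [0,0,0]},
    {"gripper": 1,"translation": [0,0,-0.01],"dr": [0,0,0]},
    {"gripper": 1,"translation": [0,0,0],"dr": [0,0,0]},
  ],
)

```text
clock: 8.38
eef_pos: [555.1, 287.1, 99.0]
tcp_rot: [-3.141, -0.0, 0.027]
contact_force: [-6.1, -2.6, 12.4]
opening: 0.644
```

Call:
jog_arm(
  deltas=[
    {"gripper": 0,"translation": [0,0,0.01],"dr": [0,0,0]},
    {"gripper": -1,"translation": [0,0,0],"dr": [0,0,0]},
    {"gripper": -1,"translation": [0,0,0],"dr": [0,0,0]},
    {"gripper": -1,"translation": [0,0,0],"dr": [0,0,0]},
    {"gripper": -1,"translation": [0,0,0],"dr": [0,0,0]},
    {"gripper": -1,"translation": [0,0,0.1],"dr": [0,0,0]},
    {"gripper": -1,"translation": [0,0,0.3],"dr": [0,0,0]},
    {"gripper": -1,"translation": [0,0,0.35],"dr": [0,0,0]},
    {"gripper": -1,"translation": [0,0,0.35],"dr": [0,0,0]},
    {"gripper": -1,"translation": [0,0,0.35],"dr": [0,0,0]},
    {"gripper": -1,"translation": [0,0,0],"dr": [0,0,0]},
    {"gripper": -1,"translation": [0,0,0],"dr": [0,0,0]},
  ],
)

```text
clock: 9.38
eef_pos: [556.2, 287.6, 246.5]
tcp_rot: [-3.139, -0.005, 0.027]
contact_force: [-0.7, 0.1, -0.9]
opening: 0.999
```

Run:
```python
from h import *
import pickle
c=r.calibration("wrist"); f=r.grab_frame("wrist"); pickle.dump((c,f),open("w4.pkl","wb"))
s=r.sense(); print(s["clock"],s["eef_pos"],s["tcp_rot"],s["contact_force"],s["opening"])
u,v=proj(c,(555,287,80)).astype(int); print(u,v)
x0,y0=max(0,u-100),max(0,v-75); cr=f[y0:y0+150,x0:x0+200]; print(x0,y0)
cv2.imwrite("pics/w4.png",cv2.resize(cr,None,fx=4,fy=4,interpolation=2))
```

```text
9.4333 [555.1988444  287.08212003 244.40136444] [-3.14079169e+00 -1.63186351e-03  2.66901325e-02] [-0.12048239  0.21675311 -1.71995796] 0.9985968743312409
323 189
223 114
```

View pics/w4.png

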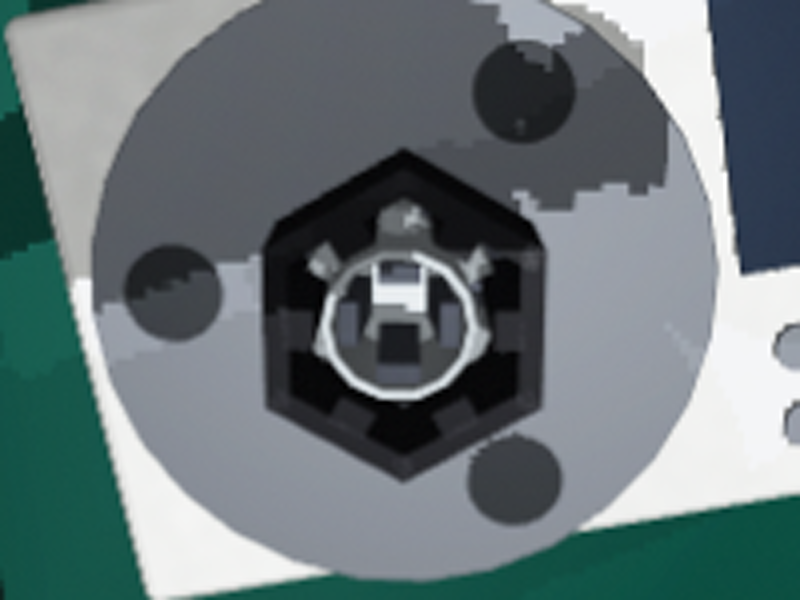

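The reel is meshed and flat on the spindle. The nose rim's centre is at crop (402,325).

Call:
jog_arm(
  deltas=[
    {"gripper": -1,"translation": [0.02,-0.35,0],"dr": [0,0,0]},
    {"gripper": -1,"translation": [0.03,-0.38,0],"dr": [0,0,0]},
    {"gripper": -1,"translation": [0.03,-0.38,0],"dr": [0,0,0]},
    {"gripper": -1,"translation": [0.03,-0.38,0],"dr": [0,0,0]},
    {"gripper": -1,"translation": [0.03,-0.38,0],"dr": [0,0,0]},
    {"gripper": -1,"translation": [0.03,-0.38,0],"dr": [0,0,0]},
    {"gripper": -1,"translation": [0.03,-0.38,0],"dr": [0,0,0]},
    {"gripper": -1,"translation": [0.03,-0.38,0],"dr": [0,0,0]},
    {"gripper": -1,"translation": [0,0,0],"dr": [0,0,0]},
    {"gripper": -1,"translation": [0,0,0],"dr": [0,0,0]},
    {"gripper": -1,"translation": [0,0,0],"dr": [0,0,0]},
  ],
)

```text
clock: 10.35
eef_pos: [577.2, -13.9, 242.0]
tcp_rot: [-3.141, 0.002, 0.026]
contact_force: [-0.2, 0.3, -0.3]
opening: 1.004
```

Run:
```python
from h import *
import pickle
c,f=pickle.load(open("w4.pkl","rb"))
print("nose",atz(c,223+402/4-.4,114+325/4-.4,95))
c=r.calibration("wrist"); f=r.grab_frame("wrist"); pickle.dump((c,f),open("w5.pkl","wb"))
s=r.sense(); print(s["clock"],s["eef_pos"],s["tcp_rot"],s["contact_force"],s["opening"])
u,v=proj(c,(578,-16,70)).astype(int); print(u,v)
x0,y0=max(0,u-100),max(0,v-75); cr=f[y0:y0+150,x0:x0+200]; print(x0,y0)
cv2.imwrite("pics/w5.png",cv2.resize(cr,None,fx=4,fy=4,interpolation=2))
```

```text
nose [555.2 285.8  95. ]
10.4 [577.39661885 -13.29059524 242.30045513] [-3.14107853e+00  1.87302618e-03  2.68571461e-02] [ 0.60767233  0.23616495 -0.14385277] 1.0023551129429162
326 188
226 113
```

View pics/w5.png

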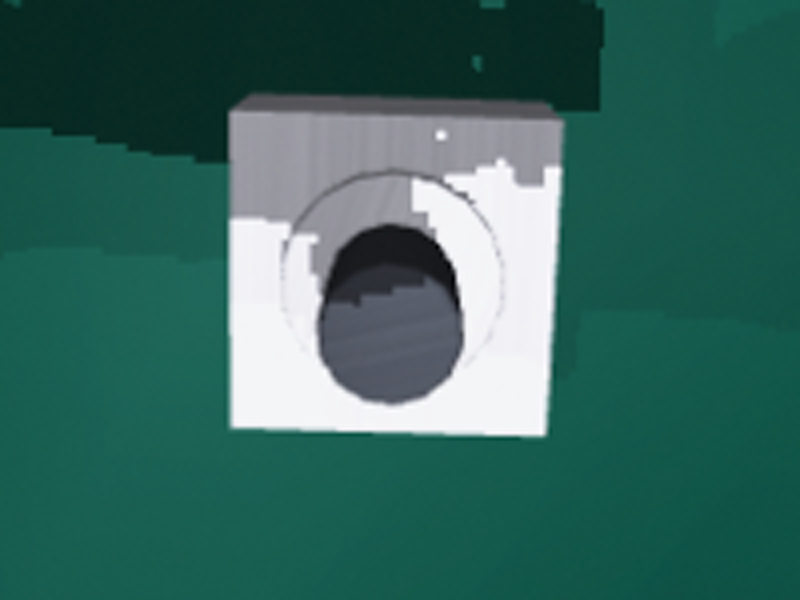

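The knob's top centre is at crop (391,333). The collar's left and right edges are at x=281 and 503, and its top is at y=170.

Run:
```python
from h import *
import pickle
c,f=pickle.load(open("w5.pkl","rb"))
P=lambda x,y,z: atz(c,226+x/4-.4,113+y/4-.4,z)
print("knob",P(391,333,98),"collar",P(392,170,53)-[0,26,0]); print(r.sense()["eef_pos"])
```

```text
knob [575.4 -14.9  98. ] collar [574.5 -15.3  53. ]
[577.39661885 -13.29059524 242.30045513]
```

Call:
jog_arm(
  deltas=[
    {"gripper": -1,"translation": [-0.02,-0.01,-0.3],"dr": [0,0,0]},
    {"gripper": -1,"translation": [0,0,-0.3],"dr": [0,0,0]},
    {"gripper": -1,"translation": [0,0,-0.3],"dr": [0,0,0]},
    {"gripper": -1,"translation": [0,0,-0.3],"dr": [0,0,0]},
    {"gripper": -1,"translation": [0,0,-0.2],"dr": [0,0,0]},
    {"gripper": -1,"translation": [0,0,-0.1],"dr": [0,0,0]},
    {"gripper": -1,"translation": [0,0,0],"dr": [0,0,0]},
    {"gripper": -1,"translation": [0,0,0],"dr": [0,0,0]},
  ],
)

```text
clock: 11.07
eef_pos: [576.1, -14.1, 93.4]
tcp_rot: [-3.141, 0.001, 0.028]
contact_force: [0.3, -0.5, 0.6]
opening: 1.002
```

Call:
jog_arm(
  deltas=[
    {"gripper": 0.3,"translation": [-0.007,0,0],"dr": [0,0,0]},
    {"gripper": 1,"translation": [0,0,0],"dr": [0,0,0]},
    {"gripper": 1,"translation": [0,0,0],"dr": [0,0,0]},
    {"gripper": 1,"translation": [0,0,0],"dr": [0,0,0]},
    {"gripper": 1,"translation": [0,0,0],"dr": [0,0,0]},
    {"gripper": 1,"translation": [0,0,0],"dr": [0,0,0]},
    {"gripper": 1,"translation": [0,0,0],"dr": [0,0,0]},
    {"gripper": 1,"translation": [0,0,0],"dr": [0,0,0]},
    {"gripper": 1,"translation": [0,0,0],"dr": [0,0,0]},
  ],
  squeeze=80,
)

```text
clock: 11.82
eef_pos: [575.9, -15.1, 94.4]
tcp_rot: [3.142, -0.001, 0.027]
contact_force: [-1.4, -0.4, 7.5]
opening: 0.327
```

Call:
jog_arm(
  deltas=[
    {"gripper": 1,"translation": [0,0,0.1],"dr": [0,0,0]},
    {"gripper": 1,"translation": [0,0,0.25],"dr": [0,0,0]},
    {"gripper": 1,"translation": [0,0,0.3],"dr": [0,0,0]},
    {"gripper": 1,"translation": [0,0,0.3],"dr": [0,0,0]},
    {"gripper": 1,"translation": [0,0.1,0.3],"dr": [0,0,0]},
    {"gripper": 1,"translation": [-0.02,0.25,0],"dr": [0,0,0]},
    {"gripper": 1,"translation": [-0.03,0.35,0],"dr": [0,0,0]},
    {"gripper": 1,"translation": [-0.03,0.35,0],"dr": [0,0,0]},
    {"gripper": 1,"translation": [-0.03,0.35,0],"dr": [0,0,0]},
    {"gripper": 1,"translation": [-0.03,0.35,0],"dr": [0,0,0]},
    {"gripper": 1,"translation": [-0.03,0.35,0],"dr": [0,0,0]},
    {"gripper": 1,"translation": [-0.03,0.35,0],"dr": [0,0,0]},
  ],
)

```text
clock: 12.82
eef_pos: [554.7, 231.5, 219.0]
tcp_rot: [-3.142, -0.0, 0.027]
contact_force: [1.2, -0.4, -2.0]
opening: 0.324
```

Call:
jog_arm(
  deltas=[
    {"gripper": 1,"translation": [0,0.3,0],"dr": [0,0,0]},
    {"gripper": 1,"translation": [0,0.2,0],"dr": [0,0,0]},
    {"gripper": 1,"translation": [0,0,0],"dr": [0,0,0]},
    {"gripper": 1,"translation": [0,0,0],"dr": [0,0,0]},
    {"gripper": 1,"translation": [0,0,0],"dr": [0,0,0]},
  ],
)

```text
clock: 13.23
eef_pos: [555.0, 279.4, 218.4]
tcp_rot: [3.141, 0.0, 0.027]
contact_force: [-0.1, -0.8, -2.3]
opening: 0.33
```

Run:
```python
from h import *
s=r.sense(); print(s["clock"],s["eef_pos"],s["tcp_rot"],s["contact_force"],s["opening"])
w=r.grab_frame("wrist")
out=[cv2.resize(w,(480,300))]
for n in("side","scene"):
    f=r.grab_frame(n); u,v=proj(n,(555,285,120)).astype(int); print(n,u,v)
    out.append(cv2.resize(f[max(0,v-45):max(0,v-45)+90,u-48:u+48],(320,300),interpolation=2))
cv2.imwrite("pics/w6.png",np.vstack([cv2.copyMakeBorder(out[0],0,0,0,160,0),np.hstack(out[1:])]))
```

```text
13.2333 [555.03608899 279.37976291 218.42979455] [3.14100462e+00 3.63464278e-04 2.69126836e-02] [-0.11199715 -0.80687417 -2.30410947] 0.32979624702196897
side 262 120
scene 424 176
```

View pics/w6.png

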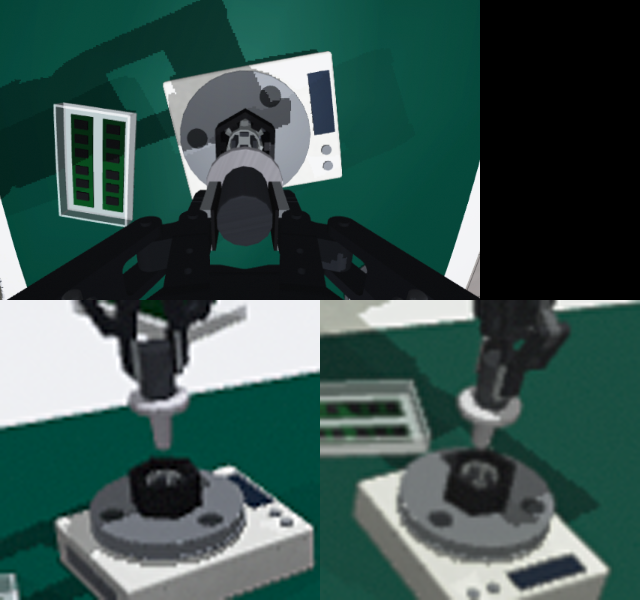

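The plug hangs straight, just short of the spindle axis in y. I'll shift about 7.5 mm and go down.

Call:
jog_arm(
  deltas=[
    {"gripper": 1,"translation": [0,0.05,0],"dr": [0,0,0]},
    {"gripper": 1,"translation": [0,0.025,-0.1],"dr": [0,0,0]},
    {"gripper": 1,"translation": [0,0,-0.1],"dr": [0,0,0]},
    {"gripper": 1,"translation": [0,0,-0.08],"dr": [0,0,0]},
    {"gripper": 1,"translation": [0,0,-0.06],"dr": [0,0,0]},
    {"gripper": 1,"translation": [0,0,-0.05],"dr": [0,0,0]},
    {"gripper": 1,"translation": [0,0,0],"dr": [0,0,0]},
  ],
)

```text
clock: 13.97
eef_pos: [554.6, 287.1, 177.6]
tcp_rot: [3.14, 0.002, 0.027]
contact_force: [0.5, -0.3, -2.6]
opening: 0.323
```

Call:
jog_arm(
  deltas=[
    {"gripper": 1,"translation": [0,0,-0.03],"dr": [0,0,0]},
    {"gripper": 1,"translation": [0,0,-0.03],"dr": [0,0,0]},
    {"gripper": 1,"translation": [0,0,-0.03],"dr": [0,0,0]},
    {"gripper": 1,"translation": [0,0,-0.03],"dr": [0,0,0]},
    {"gripper": 1,"translation": [0,0,0],"dr": [0,0,0]},
  ],
)

```text
clock: 14.38
eef_pos: [555.0, 287.2, 166.8]
tcp_rot: [3.141, 0.001, 0.027]
contact_force: [-1.1, -2.0, -1.4]
opening: 0.327
```

Call:
jog_arm(
  deltas=[
    {"gripper": 1,"translation": [0,0,-0.03],"dr": [0,0,0]},
    {"gripper": 1,"translation": [0,0,-0.03],"dr": [0,0,0]},
    {"gripper": 1,"translation": [0,0,-0.03],"dr": [0,0,0]},
    {"gripper": 1,"translation": [0,0,0],"dr": [0,0,0]},
  ],
)

```text
clock: 14.72
eef_pos: [554.9, 287.1, 157.8]
tcp_rot: [3.141, 0.001, 0.027]
contact_force: [-2.5, -3.0, 0.0]
opening: 0.325
```

Call:
jog_arm(
  deltas=[
    {"gripper": 1,"translation": [0,0,-0.03],"dr": [0,0,0]},
    {"gripper": 1,"translation": [0,0,-0.02],"dr": [0,0,0]},
    {"gripper": 1,"translation": [0,0,-0.01],"dr": [0,0,0]},
    {"gripper": 1,"translation": [0,0,0],"dr": [0,0,0]},
  ],
)

```text
clock: 15.05
eef_pos: [555.2, 287.3, 152.8]
tcp_rot: [3.141, 0.0, 0.027]
contact_force: [-4.4, -4.7, 8.4]
opening: 0.328
```

Call:
jog_arm(
  deltas=[
    {"gripper": 1,"translation": [0,0,-0.02],"dr": [0,0,0]},
    {"gripper": 1,"translation": [0,0,-0.01],"dr": [0,0,0]},
    {"gripper": 1,"translation": [0,0,0],"dr": [0,0,0]},
  ],
)

```text
clock: 15.3
eef_pos: [555.3, 287.3, 150.5]
tcp_rot: [3.141, -0.0, 0.027]
contact_force: [-5.6, -6.1, 14.9]
opening: 0.33
```

Call:
jog_arm(
  deltas=[
    {"gripper": 1,"translation": [0,0,-0.01],"dr": [0,0,0]},
    {"gripper": 1,"translation": [0,0,0],"dr": [0,0,0]},
    {"gripper": 1,"translation": [0,0,0],"dr": [0,0,0]},
  ],
)

```text
clock: 15.55
eef_pos: [555.3, 287.2, 150.4]
tcp_rot: [3.141, -0.0, 0.027]
contact_force: [-9.0, -7.2, 22.0]
opening: 0.323
```

Call:
jog_arm(
  deltas=[
    {"gripper": 1,"translation": [0,0,-0.01],"dr": [0,0,0]},
    {"gripper": 1,"translation": [0,0,0],"dr": [0,0,0]},
    {"gripper": 1,"translation": [0,0,0],"dr": [0,0,0]},
  ],
)

```text
clock: 15.8
eef_pos: [555.3, 287.2, 150.3]
tcp_rot: [3.141, -0.001, 0.027]
contact_force: [-11.1, -9.6, 31.1]
opening: 0.33
```

The force rises 9 N/mm with no travel, so the plug has hit a hard stop. I'll relax the push, let go, back off and look.

Call:
jog_arm(
  deltas=[
    {"gripper": 1,"translation": [-0.005,-0.005,0.02],"dr": [0,0,0]},
    {"gripper": 0.2,"translation": [0,0,0.01],"dr": [0,0,0]},
    {"gripper": -0.3,"translation": [0,0,0],"dr": [0,0,0]},
    {"gripper": -1,"translation": [0,0,0],"dr": [0,0,0]},
    {"gripper": -1,"translation": [0,0,0],"dr": [0,0,0]},
    {"gripper": -1,"translation": [0,0,0],"dr": [0,0,0]},
    {"gripper": -1,"translation": [0,0,0.1],"dr": [0,0,0]},
    {"gripper": -1,"translation": [0,0,0.3],"dr": [0,0,0]},
    {"gripper": -1,"translation": [0,0,0.3],"dr": [0,0,0]},
    {"gripper": -1,"translation": [0,0,0.3],"dr": [0,0,0]},
    {"gripper": -1,"translation": [0,0,0],"dr": [0,0,0]},
    {"gripper": -1,"translation": [0,0,0],"dr": [0,0,0]},
  ],
)

```text
clock: 16.8
eef_pos: [555.9, 287.6, 253.0]
tcp_rot: [-3.14, -0.004, 0.027]
contact_force: [-0.0, -0.2, -0.4]
opening: 1.0
```

Run:
```python
from h import *
s=r.sense(); print(s["clock"],s["eef_pos"],s["contact_force"],s["opening"])
w=r.grab_frame("wrist")
out=[cv2.resize(w[60:260,200:440],(360,300),interpolation=2)]
for n in("side","scene"):
    f=r.grab_frame(n); u,v=proj(n,(555,287,80)).astype(int); print(n,u,v,"home collar",proj(n,(555,287,101)),"knob top",proj(n,(555,287,154)))
    y0=max(0,v-45); print(u-48,y0)
    out.append(cv2.resize(f[y0:y0+75,u-48:u+48],(384,300),interpolation=2)); 
    if n=="scene": full=cv2.resize(f[100:340,60:540],(408,300))
cv2.imwrite("pics/w7.png",np.vstack([np.hstack([out[0],full]),np.hstack(out[1:])]))
```

```text
16.8 [555.91554816 287.59729327 252.97492437] [-0.01688485 -0.23382744 -0.42284686] 0.9998977391208321
side 263 132 home collar [262.8 125.7] knob top [261.1 109.1]
215 87
scene 423 186 home collar [424.4 181.3] knob top [427.9 167.4]
375 141
```

View pics/w7.png

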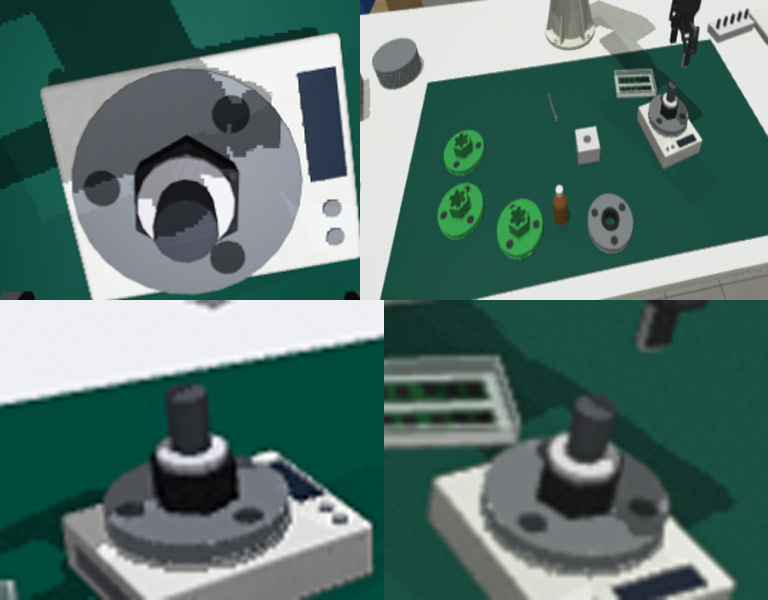

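The collar sits flush on the hub. The knob's top is at about (261.8,109) in the side view against (261.1,109.1) expected when home, and about (427,166.5) in the scene view against (427.9,167.4). The bystanders haven't moved.

```bash
python3 -c "
from rig import r
s=r.sense();print(s['clock'],s['contact_force']);print(r.sign_off())"
```

```text
16.95 [-0.58981537 -0.31221807 -0.31727765]
the job is handed in; nothing more can be done
None
```

The hex-hub reel is on the spindle and the taper plug is pressed in and released. I handed the job in at about 17 s of the 61 s allowed; no verdict was reported.

- **Reel:** I lined the hub up with the spindle teeth from the camera view. It went down without catching, so it needed only a slight rock on the last few millimetres. It stopped firmly about 51 mm above where it had lain on the bench, which is the drive plate's height. A look from above showed the teeth meshed.
- **Plug:** I pushed it in until it stopped moving at about 15 N, then pressed on to 31 N to make sure, which moved it only about 0.2 mm more. The sideways force on the tool reached about 15 N at that point, and I eased it off before letting go.
- **Last checks:** After release, the collar looked flush on the hub in all three camera views. The knob's top was within about 1 pixel (2–3 mm) of where it should be when home. The other things on the bench looked unmoved, and the gripper was well clear, touching nothing.

No check failed. Camera positions disagreed with the arm's by 1–3 mm, within the calibration's accuracy, and that did not affect the fit.

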